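# Seat a snow globe light board with its ejector levers

## Task

Take the light board out of the tray's groove and stand it upright, foot down, in the slot of the mahogany globe base while both ejector levers are still swung open. Then push the two levers inward until each stops hard and stays clamped on the board's shoulder, so that the board is pressed fully home on its seat; then let go of everything. Feel for the stop and never press a lever with more than 20 N, and leave the figurines alone.

Things in the scene. Friction and masses are not known exactly. Their poses are not given: they have to be found in the camera images.
- board: grey upright plate 10 mm thick (x), an upside-down T: lower part 70 mm wide (y), 40 high, its lowest 6 mm a foot of 64 by 7 mm; above it a neck 30 mm wide from 40 to 76 mm, to be held across the 10 mm. The ledges beside the neck are its shoulders. 3 mm lamps on top. 0.05 to 0.11 kg. Origin: centre of underside, z up. Same after a half turn about z. Starts upright in the tray's middle groove.
- tray: brown wooden slide tray, 130 (x) by 190 (y) mm, fixed, with three grooves along its y; the middle groove is at its centre, 14 mm wide, its floor 15 mm and its ridges 35 mm above the work surface. Origin: centre of its underside, z up.
- dock: fixed mahogany globe base: round plinth 164 mm across, 25 high, with a black socket block 40 (x) by 100 (y) mm on it, top 65 mm above the work surface, holding the upright board slot. A lever is hinged at each end of the slot: hinge lines at (0, 0.048, 0.0686) and (0, -0.048, 0.0686) along x. Origin: centre of the underside, on the work surface; z up.
- slot (a point): centre of the slot's mouth, 65 mm above the dock's origin. Slot 12 (dock x) by 72 (dock y) mm, 2 mm chamfer. Sprung contacts in it first carry the board, underside 38 mm above the dock's origin, pushing back 4 to 6 N (pressed down by hand alone it springs up again); the hard seat lies below, 27 to 34 mm above the dock's origin, out of sight, different from base to base.
- hinge_left (a joint): left lever's tilt (rad): 0 upright, + leaning outward (dock +y). Starts 0.9 to 1.02 = open; limits -0.4, 1.05. Stays where left (0.15 N m friction, 3 N at 50 mm). Toe meets the board's shoulder near 0.3, then light spring load (2 N more); hard stop, board on its seat, unseen, somewhere from 0.1 to -0.3: force rises steeply. 10 N there at 50 mm from the hinge clamps it; the hinge holds up to 7 N at the toe.
- hinge_right (a joint): right lever's tilt (rad): 0 upright, + leaning outward (dock -y). Starts 0.9 to 1.02 = open; limits -0.4, 1.05. Stays where left (0.15 N m friction, 3 N at 50 mm). Toe meets the board's shoulder near 0.3, then light spring load (2 N more); hard stop, board on its seat, unseen, somewhere from 0.1 to -0.3: force rises steeply. 10 N there at 50 mm from the hinge clamps it; the hinge holds up to 7 N at the toe.
- lever_left: ejector lever at the slot's +y end. Steel handle 20 mm wide, 6 thick, to 70 mm from the hinge (black grip on the last 17 mm, 8 thick); inward toe ending 22 mm from the hinge in a 6 mm round bar that presses the board's shoulder; upright, the toe points inward and 0.3 rad up; it dips as the handle swings inward. Push it from outside; a pinch counts as pressing. Origin on the hinge, z along the handle.
- lever_right: ejector lever at the slot's -y end, mirror image of the left one. Origin on the hinge; z along the handle.
- tip_left (a point): end of the left lever's handle, 70 mm from its hinge, in the middle of its thickness; wide open it stands 105 to 112 mm above the work surface
- tip_right (a point): end of the right lever's handle, 70 mm from its hinge, in the middle of its thickness; wide open it stands 105 to 112 mm above the work surface
- lighthouse: white ceramic lighthouse figurine, 68 mm across the foot, 120 mm tall, loose; origin at the centre of its underside. Bystander: leave it alone.
- skater: silver metal skater figurine on a 60 mm disc, 105 mm tall, loose; origin at the centre of its underside. Bystander: leave it alone.
- pine_cone_1: green glass pine cone, 54 mm across, 80 mm tall, loose; origin at the centre of its underside. Bystander: leave it alone.
- pine_cone_2: second green glass pine cone, 54 mm across, 80 mm tall, loose; origin at the centre of its underside. Bystander: leave it alone.
There are look-alikes about, which are no part of the job. Of the things shaped like the dock, the black one is meant.

How it is judged:
On the way:
1. the board stands upright down in the slot with both levers still open (horizontal distance between board and dock below 0.004 m and z of board in the frame of dock below 0.042 m and angle between the z axis of board and the z axis of dock, either way round below 0.06 rad and value of joint each of hinge_left, hinge_right above 0.6 rad), for 0.2 s.
At the end, for the whole second after the job is handed in: The board rests in the slot, within 4 mm of its middle and 0.06 rad of upright, underside below 42 mm, and both levers, tilted less than 0.2 rad outward, each clamp its shoulder with over 3.5 N unaided (together more than the contact springs give, so it is on its seat) (horizontal distance between board and dock below 0.004 m and z of board in the frame of dock below 0.042 m and angle between the z axis of board and the z axis of dock, either way round below 0.06 rad and contact force between each of lever_left, lever_right and board above 3.5 N and value of joint each of hinge_left, hinge_right below 0.2 rad and linear speed of board below 0.02 m/s); the robot touches nothing.
It fails at once if a lever is pressed by the robot with more than 20 N (contact force between any of the fingers, the arm and lever_left above 20 N or contact force between any of the fingers, the arm and lever_right above 20 N).
It fails at once if a figurine is shifted by more than 20 mm or tipped over (distance of any of lighthouse, skater, pine_cone_1, pine_cone_2 from where it was at the start of the episode above 0.02 m or angle between any of lighthouse, skater, pine_cone_1, pine_cone_2's own z axis and vertical above 0.3 rad).
It also fails if it takes over 64 s, if anything falls off the work surface, if the arm or the gripper's body presses on something with over 40 N, if the wrist force passes 120 N, or if a joint passes its speed limit or range.

## Robot

A 7-joint arm with a two-finger parallel gripper is mounted at the origin on the work surface. World frame = base frame: x ahead of the robot, y to its left, z up, the work surface at z = 0. Lengths are in m, angles in rad, forces in N, time in s.
With the tool pointing down it reaches from about 0.4 to 0.875 m from the base axis. Payload 4.4 kg.
Tool frame: the origin (TCP) lies on the mounting face of the last link; the fingertips stand 173 mm ahead of it and the grasp point (between the pads) lies 155 mm ahead of it (r.tcp_to_grasp is the distance from the TCP to the grasp point, in m); y points along the fingers, x is the direction in which the jaws open and shut, and the axes are right-handed (so a half turn about y gives the same grasp; the last joint's range is limited). The gripper opens to 85 mm and grips with 20 to 120 N. Pads are 22 mm wide; open, the fingers measure 114 mm over their backs; the gripper's body (76 mm by 85 mm) begins 54 mm behind the grasp point. The pads swing forward as they close: fully open they stand 13 mm farther back than shut.
Start: joints at [1.263, 0.628, 0.038, 1.517, -0.027, 0.996, -0.02], TCP at [0.156, -0.631, 0.405] pointing down, gripper open.
Joint ranges: [-3.06, 3.06], [-0.37, 2.12], [-1.25, 1.32], [0.18, 2.47], [-1.1, 4.24], [0.23, 1.98], [-2.94, 2.94]. Speed limits (rad/s): [2.57, 2.57, 3.14, 3.14, 3.14, 3.14, 3.14].

## Interface

Orientations are given as a unit quaternion [x, y, z, w].
In Python, from cell import r gives the robot as it stands. The module is installed in compiled form; this text tells all that it offers.
- The arm moves only by the tool arm_command, never from a script. Its argument "motion" is a list that holds one entry, the list of rows, each a list of 6 numbers: the shift along the tool's x, y, z in mm, then the turn, a rotation vector about the tool's x, y, z in rad. A call has exactly 5 rows; each row shifts and turns the commanded pose from where the row before left it, along the tool's axes as they then stand; what a row does not reach is not made up. A row lasts 1/8 s, in which the tool goes at most 62.5 mm and 10.7 degrees, less where a joint would pass 70% of its speed; a pose out of reach is approached as far as the arm can. A call with a gripper value outside its range is refused whole. "gripper" is the finger opening in mm, from 0 to 85.4, set as the call begins (left out, the last holds). The fingers move at their own pace and stop on an object; the grip force is fixed at half the most. Time passes only in rows, so rows that do not move let the fingers close, or fill a call up. It gives the time, the measured TCP pose, the force and the opening at its end, in the units of the state.
- r.observe(): the state, without advancing time (a new reading comes with each control period).
- r.read_camera(name): name is "scene" or "top" or "wrist"; returns a dict with "image" (480x640x3 uint8, blue, green, red), "range_z" (480x640 float32, m along the optical axis (not along the pixel's ray), 0 where there is no reading), "fov_y" (degrees; the focal length in pixels is half the picture's height over the tangent of half this angle, whatever the lens; pixels are square), "cx", "cy" (the principal point, pixels), "k1" (the pictures are not rectified: a ray, as slopes to the right and down, at radius r is drawn at 1 + k1 r^2 times it, then the intrinsics apply), "position" and "rotation" of the camera in the world. Camera axes: x right, y down, z forward; pixel columns grow to the right and rows downward; lengths in m; the calibration is good to about 2 mm. A picture is of the moment at which its call begins.
- r.finish_job(): hands the job in, once; it reports no verdict.
Trained networks look in a picture, given as the dict that the camera call returned (one of the last four; its "shot" number tells which), for a name from the list of things; names that differ only in an ending like _2 or _b are one class to them, and where a whole thing is asked for, a point or a joint stands for the part that bears it (a point fixed in the world has none). Each returns a list of dicts, best first, with "confidence" (0 to 1); they miss things now and then, are a little off and sometimes report something else, mostly with a low value. They report only what shows in the picture. A call takes as long as a camera call. They do not tell look-alikes from the thing itself.
- r.trace(query, picture): "pixels" (480x640 bool, what is visible of it) and "bbox" ([left, top, right, bottom] in pixels, round what is visible of it).
The state is a dict: "time_s": time; "joint_pos": joint angles; "qvel": joint speeds; "joint_efforts": joint torques, N m; "tool_pos": TCP position; "tool_rot": TCP orientation; "force": force on the tool from outside, world axes, zero at the start; "wrist_torque": the same for the moment, N m; "finger_gap": finger opening in m.
Only numpy, scipy, OpenCV 4.12 (cv2) and the standard library are available. Lean on these libraries where they do the work, as an engineer would, in place of code of your own. Each camera call takes 0.05 s, during which the arm holds its last target. There are 200 camera calls.

## Working session

There is one attempt and no reset: what is moved stays moved. The work goes in short steps, Python scripts to look and compute and a tool call to move; the robot and the scene stay as the last step left them, time stands still between calls to the robot, and variables do not carry over. Pictures are saved under pics/ and viewed, about 8 in all and at most 12, crops included, and the job is handed in when it is done.

Besides the shell and the picture viewer there is one more tool, called after "Request:" in YAML: its name, and indented under it one key for each argument. arm_command: Moves the arm, as the interface text tells. Its arguments: {"type":"object","properties":{"motion":{"type":"array"},"gripper":{"type":"number"}},"required":["motion"]}

```bash
mkdir -p pics; cat > h.py <<'E'
import numpy as np, cv2
from cell import r
from scipy.spatial.transform import Rotation as R
def pts(p,mask=None):
    """world points for every pixel (H,W,3), nan where no range"""
    z=p["range_z"]; H,W=z.shape; f=H/2/np.tan(np.radians(p["fov_y"])/2)
    K=np.array([[f,0,p["cx"]],[0,f,p["cy"]],[0,0,1.]])
    v,u=np.mgrid[:H,:W]
    q=cv2.undistortPoints(np.stack([u.ravel(),v.ravel()],1).astype(np.float64)[:,None],K,np.array([p["k1"],0,0,0.])).reshape(H,W,2)
    c=np.dstack([q[...,0]*z,q[...,1]*z,z]); rot=np.array(p["rotation"],float)
    rot=R.from_quat(rot).as_matrix() if rot.size==4 else rot
    w=c@rot.T+np.array(p["position"]); w[z<=0]=np.nan
    return w
E
python3 - <<'E'
from h import *
print(r.observe())
for n in("scene","top"):
    p=r.read_camera(n); cv2.imwrite(f"pics/{n}1.png",p["image"]); print(n,p["position"],p["rotation"],p["fov_y"],p["k1"])
    w=pts(p)
    for q in("board","tray","dock","lever_left","lighthouse","skater","pine_cone_1"):
        for d in r.trace(q,p):
            m=d["pixels"]; x=w[m]; x=x[~np.isnan(x[:,0])]
            if len(x): print(q,round(d["confidence"],2),d["bbox"],np.median(x,0).round(3),np.percentile(x,[2,98],axis=0).round(3).tolist(), p["image"][m].mean(0).round())
E
```

```text
{'time_s': 0.0, 'joint_pos': array([ 1.26320435,  0.6293635 ,  0.03842158,  1.51839621, -0.02701648,
        0.99628735, -0.02001522]), 'qvel': array([ 0.00248895, -0.0010122 ,  0.00149894, -0.0005249 ,  0.00141834,
        0.0006391 , -0.00155935]), 'joint_efforts': array([ 3.82379612e-04, -5.63405728e+01,  1.22678854e+00, -1.93452466e+01,
        1.11721340e-02,  1.05517352e-02,  5.96145000e-06]), 'tool_pos': array([ 0.15560899, -0.63078627,  0.40376811]), 'tool_rot': array([-0.55622726,  0.43659122, -0.43551229,  0.55707126]), 'force': array([0.43718711, 0.83505032, 0.02183925]), 'wrist_torque': array([ 0.0305535 , -0.07217292,  0.00982112]), 'finger_gap': 0.08541493267192254}
scene [1.12160938 0.08827735 0.77945178] [ 0.64917333  0.67169908 -0.25192091 -0.2528442 ] 55.29376651728993 -0.08762494281673935
board 0.78 [206.2, 254.7, 239.5, 285.1] [ 0.551 -0.125  0.053] [[0.505, -0.16, 0.029], [0.559, -0.093, 0.092]] [45. 49. 54.]
tray 0.61 [150.1, 240.0, 261.0, 326.0] [ 0.559 -0.168  0.032] [[0.467, -0.261, 0.0], [0.621, -0.067, 0.036]] [ 32.  64. 101.]
dock 0.84 [350.2, 162.2, 415.6
[... 3016 characters left out ...]
3] [[0.504, 0.413, 0.044], [0.524, 0.438, 0.14]] [52. 59. 57.]
lever_left 0.44 [146.7, 148.1, 162.7, 163.6] [0.719 0.465 0.103] [[0.711, 0.454, 0.064], [0.727, 0.471, 0.139]] [42. 56. 63.]
lighthouse 0.67 [420.8, 143.4, 452.7, 174.4] [ 0.739 -0.212  0.039] [[0.719, -0.248, 0.008], [0.774, -0.191, 0.115]] [102. 113. 121.]
skater 0.93 [364.5, 131.9, 387.0, 168.8] [ 0.767 -0.067  0.009] [[0.736, -0.098, 0.0], [0.793, -0.047, 0.102]] [80. 89. 95.]
pine_cone_1 0.86 [315.9, 151.3, 338.7, 168.2] [0.735 0.06  0.025] [[0.719, 0.034, -0.001], [0.769, 0.085, 0.074]] [32. 54. 43.]
pine_cone_1 0.52 [252.5, 141.9, 270.6, 164.4] [0.748 0.219 0.027] [[0.733, 0.2, 0.005], [0.774, 0.245, 0.072]] [29. 49. 37.]
```

```bash
cat >> h.py <<'E'
def rect(x,name):
    x=x[:,:2].astype(np.float32)
    (c,s,a)=cv2.minAreaRect((x*1000).astype(np.float32)); print(name,len(x),"c",np.round(c,1),"size",np.round(s,1),"ang",round(a,2))
E
python3 - <<'E'
from h import *
W={}
for n in("scene","top"):
    p=r.read_camera(n); w=pts(p)
    if n=="scene": cv2.imwrite("pics/a.png",cv2.resize(p["image"][200:420,100:480],None,fx=2.1,fy=2.1,interpolation=cv2.INTER_CUBIC))
    for q,c in(("board",(.55,-.125)),("tray",(.54,-.165)),("dock",(.545,.145)),("lever_left",(.56,.22)),("lever_right",(.53,.07))):
        for d in r.trace(q,p):
            x=w[d["pixels"]]; x=x[~np.isnan(x[:,0])]
            if len(x)==0 or np.hypot(*(np.median(x,0)[:2]-c))>.06: continue
            W.setdefault(q,[]).append(x)
            if q=="board":
                for lo,hi in((.04,.054),(.057,.088),(.0885,.1)): 
                    y=x[(x[:,2]>lo)&(x[:,2]<hi)]; len(y)>4 and rect(y,f"{n} board {lo}-{hi}")
            if q=="tray": rect(x[(x[:,2]>.032)&(x[:,2]<.038)],n+" tray")
            if q=="dock":
                rect(x[(x[:,2]>.062)&(x[:,2]<.068)],n+" block"); rect(x[(x[:,2]>.02)&(x[:,2]<.03)],n+" plinth")
            if q.startswith("lever"):
                y=x[x[:,2]>.06]; rect(y,n+q); t=y[y[:,2]>np.percentile(y[:,2],85)]; print(t.mean(0).round(4),y[:,2].max())
E
```

```text
scene board 0.04-0.054 180 c [ 548.3 -127. ] size [71.2 13.1] ang 77.0
scene board 0.057-0.088 154 c [ 549.  -128.1] size [31.7 11.6] ang 83.31
scene board 0.0885-0.1 53 c [ 547.5 -127.4] size [30.5 11.9] ang 72.99
scene tray 2685 c [ 538.4 -163.4] size [191.2 130.2] ang 76.33
scene block 484 c [545.  143.1] size [109.3  43.4] ang 80.26
scene plinth 1782 c [548.3 143.6] size [145.4 143.8] ang 37.57
scenelever_left 330 c [557.4 215.1] size [71.9 27. ] ang 70.97
[0.5661 0.2436 0.1073] 0.10996083854084648
scenelever_right 314 c [531.4  72. ] size [68.2 23.1] ang 78.17
[0.5256 0.0448 0.1044] 0.10767935175357013
top board 0.04-0.054 44 c [ 545.9 -125.6] size [63.2 11.9] ang 74.92
top board 0.057-0.088 45 c [ 545.1 -126.6] size [62.5  9.7] ang 75.62
top board 0.0885-0.1 56 c [ 545.2 -127. ] size [30.2 10.2] ang 77.07
top tray 2481 c [ 532.7 -163.9] size [189.4 137.2] ang 76.72
top block 427 c [543.3 145.6] size [103.3  40.5] ang 78.75
top plinth 1946 c [542.2 144.7] size [147.4 148.5] ang 89.63
toplever_left 257 c [557.7 216.2] size [67.7 21.9] ang 79.26
[0.5623 0.2435 0.1097] 0.11385168586093775
toplever_right 240 c [529.  72.] size [67.8 21. ] ang 78.04
[0.5228 0.0445 0.1069] 0.11080921089195817
```

View pics/a.png

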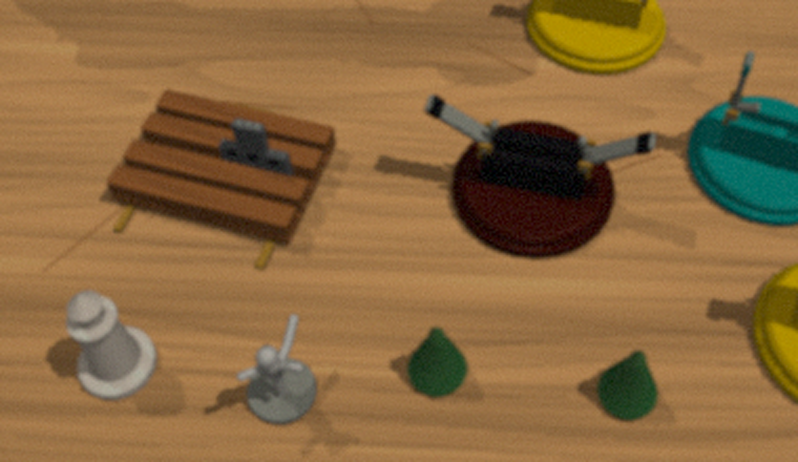

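```bash
cat >> h.py <<'E'
def Rdown(yaw_deg,flip=0):
    """tool x along yaw (or opposite), tool z down"""
    a=np.radians(yaw_deg+180*flip); x=np.array([np.cos(a),np.sin(a),0]); z=np.array([0,0,-1.])
    return R.from_matrix(np.stack([x,np.cross(z,x),z],1))
def rows(target,Rt,n,o=None):
    """n rows (shift mm in current tool axes, then turn) from the measured pose"""
    o=o or r.observe(); p=np.array(o["tool_pos"]); q=R.from_quat(o["tool_rot"])
    dv=(q.inv()*Rt).as_rotvec()/n; d=(np.array(target)-p)/n; out=[]
    for i in range(n):
        s=q.inv().apply(d)*1000; out.append([*s.round(1),*dv.round(4)]); q=q*R.from_rotvec(dv)
    print("rot total deg",np.degrees(dv*n).round(1)); 
    for i in range(0,n,5): print([list(map(float,a)) for a in out[i:i+5]])
E
python3 - <<'E'
from h import *
o=r.observe(); print(R.from_quat(o["tool_rot"]).as_matrix().round(3))
for f in(0,1): rows([.546,-.127,.33],Rdown(-13.5,f),15)
E
```

```text
[[ 0.239  0.     0.971]
 [-0.971  0.     0.239]
 [ 0.    -1.     0.   ]]
rot total deg [-80.1 -48.7 -48.7]
[[-26.4, 5.0, 33.3, -0.0932, -0.0567, -0.0567], [-24.6, 0.3, 35.0, -0.0932, -0.0567, -0.0567], [-22.5, -4.3, 36.2, -0.0932, -0.0567, -0.0567], [-20.0, -8.9, 36.8, -0.0932, -0.0567, -0.0567], [-17.3, -13.4, 36.8, -0.0932, -0.0567, -0.0567]]
[[-14.4, -17.7, 36.2, -0.0932, -0.0567, -0.0567], [-11.2, -21.8, 35.1, -0.0932, -0.0567, -0.0567], [-7.9, -25.5, 33.4, -0.0932, -0.0567, -0.0567], [-4.5, -28.9, 31.3, -0.0932, -0.0567, -0.0567], [-1.1, -31.8, 28.6, -0.0932, -0.0567, -0.0567]]
[[2.3, -34.3, 25.5, -0.0932, -0.0567, -0.0567], [5.7, -36.3, 21.9, -0.0932, -0.0567, -0.0567], [8.9, -37.8, 18.1, -0.0932, -0.0567, -0.0567], [12.0, -38.7, 13.9, -0.0932, -0.0567, -0.0567], [14.8, -39.0, 9.5, -0.0932, -0.0567, -0.0567]]
rot total deg [-54.1  88.9  88.9]
[[-26.4, 5.0, 33.3, -0.063, 0.1034, 0.1034], [-29.2, 5.8, 30.8, -0.063, 0.1034, 0.1034], [-31.5, 7.1, 28.0, -0.063, 0.1034, 0.1034], [-33.5, 8.8, 25.2, -0.063, 0.1034, 0.1034], [-34.9, 10.9, 22.2, -0.063, 0.1034, 0.1034]]
[[-35.8, 13.2, 19.3, -0.063, 0.1034, 0.1034], [-36.2, 15.8, 16.5, -0.063, 0.1034, 0.1034], [-36.0, 18.6, 13.9, -0.063, 0.1034, 0.1034], [-35.2, 21.5, 11.5, -0.063, 0.1034, 0.1034], [-33.9, 24.4, 9.3, -0.063, 0.1034, 0.1034]]
[[-32.1, 27.3, 7.5, -0.063, 0.1034, 0.1034], [-29.8, 30.1, 6.1, -0.063, 0.1034, 0.1034], [-27.2, 32.7, 5.2, -0.063, 0.1034, 0.1034], [-24.2, 35.0, 4.6, -0.063, 0.1034, 0.1034], [-20.9, 37.1, 4.6, -0.063, 0.1034, 0.1034]]
```

```bash
sed -i 's/R.from_matrix(np.stack(\[x,np.cross(z,x),z\],1))/R.from_matrix(np.stack([x,z,np.cross(x,z)],1)) # fingers = tool y/' h.py
python3 - <<'E'
from h import *
rows([.546,-.127,.33],Rdown(-13.5,0),15)
E
```

```text
rot total deg [ -0.  -62.6   0. ]
[[-26.4, 5.0, 33.3, -0.0, -0.0729, 0.0], [-23.9, 5.0, 35.1, -0.0, -0.0729, 0.0], [-21.3, 5.0, 36.8, -0.0, -0.0729, 0.0], [-18.5, 5.0, 38.2, -0.0, -0.0729, 0.0], [-15.7, 5.0, 39.5, -0.0, -0.0729, 0.0]]
[[-12.8, 5.0, 40.5, -0.0, -0.0729, 0.0], [-9.8, 5.0, 41.4, -0.0, -0.0729, 0.0], [-6.8, 5.0, 42.0, -0.0, -0.0729, 0.0], [-3.7, 5.0, 42.3, -0.0, -0.0729, 0.0], [-0.6, 5.0, 42.5, -0.0, -0.0729, 0.0]]
[[2.5, 5.0, 42.4, -0.0, -0.0729, 0.0], [5.6, 5.0, 42.1, -0.0, -0.0729, 0.0], [8.6, 5.0, 41.6, -0.0, -0.0729, 0.0], [11.6, 5.0, 40.9, -0.0, -0.0729, 0.0], [14.6, 5.0, 39.9, -0.0, -0.0729, 0.0]]
```

Request:
arm_command:
  motion:
    - [[-26.4,5,33.3,0,-0.073,0],[-23.9,5,35.1,0,-0.073,0],[-21.3,5,36.8,0,-0.073,0],[-18.5,5,38.2,0,-0.073,0],[-15.7,5,39.5,0,-0.073,0]]

```text
time_s: 2.02
tool_pos: [0.2865, -0.462, 0.3798]
tool_rot: [0.627, -0.327, 0.327, -0.627]
force: [0.9, 0.4, 0.4]
finger_gap: 0.0853
```

Request:
arm_command:
  motion:
    - [[-12.8,5,40.5,0,-0.073,0],[-9.8,5,41.4,0,-0.073,0],[-6.8,5,42,0,-0.073,0],[-3.7,5,42.3,0,-0.073,0],[-0.6,5,42.5,0,-0.073,0]]

```text
time_s: 2.65
tool_pos: [0.4165, -0.2939, 0.3548]
tool_rot: [0.676, -0.208, 0.208, -0.676]
force: [-0.7, -0.4, -0.5]
finger_gap: 0.0852
```

Request:
arm_command:
  motion:
    - [[2.5,5,42.4,0,-0.073,0],[5.6,5,42.1,0,-0.073,0],[8.6,5,41.6,0,-0.073,0],[11.6,5,40.9,0,-0.073,0],[14.6,5,39.9,0,-0.073,0]]

```text
time_s: 3.28
tool_pos: [0.5463, -0.1258, 0.3298]
tool_rot: [0.702, -0.082, 0.082, -0.702]
force: [0.1, -0.9, 0.7]
finger_gap: 0.0853
```

Request:
arm_command:
  motion:
    - [[0,0,0,0,0,0],[0,0,0,0,0,0],[0,0,0,0,0,0],[0,0,0,0,0,0],[0,0,0,0,0,0]]

```text
time_s: 3.9
tool_pos: [0.5452, -0.1274, 0.3299]
tool_rot: [0.702, -0.083, 0.083, -0.702]
force: [-0.3, 0.3, -0.2]
finger_gap: 0.0852
```

```bash
python3 - <<'E'
from h import *
p=r.read_camera("wrist"); w=pts(p); cv2.imwrite("pics/w1.png",p["image"]); print(p["position"])
for d in r.trace("board",p):
    x=w[d["pixels"]]; x=x[~np.isnan(x[:,0])]; print(d["confidence"],d["bbox"],len(x),np.percentile(x,[1,99],axis=0).round(3).tolist())
    for lo,hi in((.05,.06),(.088,.094)):
        y=x[(x[:,2]>lo)&(x[:,2]<hi)]; len(y)>9 and rect(y,f"{lo}")
E
```

```text
[ 0.56203436 -0.0548938   0.29796766]
0.97 [315.0, 178.4, 333.7, 291.2] 1894 [[0.534, -0.161, 0.014], [0.556, -0.093, 0.093]]
0.05 646 c [ 544.4 -128.1] size [69.9 10.4] ang 76.85
0.088 887 c [ 544.6 -128.1] size [30.2  9.9] ang 76.94
```

View pics/w1.png

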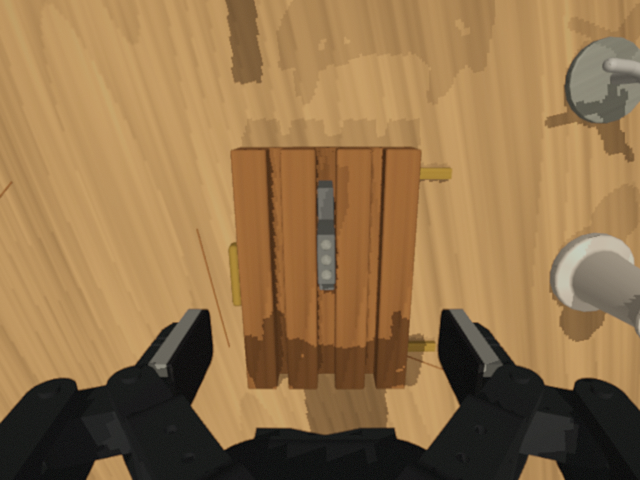

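```bash
python3 - <<'E'
from h import *
rows([.5445,-.128,.232],Rdown(-13.1,0),5)
E
```

```text
rot total deg [ 0.  -0.3  0. ]
[[-0.1, 19.6, -0.2, 0.0, -0.0012, 0.0], [-0.1, 19.6, -0.2, 0.0, -0.0012, 0.0], [-0.1, 19.6, -0.2, 0.0, -0.0012, 0.0], [-0.1, 19.6, -0.2, 0.0, -0.0012, 0.0], [-0.1, 19.6, -0.2, 0.0, -0.0012, 0.0]]
```

Request:
arm_command:
  motion:
    - [[-0.1,19.6,-0.2,0,-0.001,0],[-0.1,19.6,-0.2,0,-0.001,0],[-0.1,19.6,-0.2,0,-0.001,0],[-0.1,19.6,-0.2,0,-0.001,0],[-0.1,19.6,-0.2,0,-0.001,0]]

```text
time_s: 4.62
tool_pos: [0.5448, -0.1277, 0.2312]
tool_rot: [-0.702, 0.081, -0.081, 0.702]
force: [-0.3, -0.3, 0.4]
finger_gap: 0.0855
```

Request:
arm_command:
  motion:
    - [[0,0,0,0,0,0],[0,0,0,0,0,0],[0,0,0,0,0,0],[0,0,0,0,0,0],[0,0,0,0,0,0]]
  gripper: 4

```text
time_s: 5.25
tool_pos: [0.5451, -0.1277, 0.2325]
tool_rot: [0.703, -0.08, 0.081, -0.702]
force: [0.5, 0.0, 3.9]
finger_gap: 0.0094
```

Request:
arm_command:
  motion:
    - [[0,0,0,0,0,0],[0,0,0,0,0,0],[0,0,0,0,0,0],[0,0,0,0,0,0],[0,0,0,0,0,0]]

```text
time_s: 5.88
tool_pos: [0.5451, -0.1277, 0.2325]
tool_rot: [0.703, -0.08, 0.081, -0.702]
force: [0.0, 0.1, 5.8]
finger_gap: 0.0092
```

```bash
python3 - <<'E'
from h import *
o=r.observe(); o["tool_pos"]=np.array(o["tool_pos"])+[0,0,.1375]
rows([.53,.05,.37],Rdown(-11,0),5,o)
E
```

```text
rot total deg [ 0.  -2.1  0.1]
[[-11.0, -0.0, 33.9, 0.0, -0.0074, 0.0003], [-10.8, -0.0, 34.0, 0.0, -0.0074, 0.0003], [-10.5, -0.0, 34.1, 0.0, -0.0074, 0.0003], [-10.3, -0.0, 34.2, 0.0, -0.0074, 0.0003], [-10.0, -0.0, 34.2, 0.0, -0.0074, 0.0003]]
```

Request:
arm_command:
  motion:
    - [[0,-10,0,0,0,0],[0,-25,0,0,0,0],[0,-35,0,0,0,0],[0,-37.5,0,0,0,0],[0,-30,0,0,0,0]]

```text
time_s: 6.5
tool_pos: [0.5445, -0.1276, 0.371]
tool_rot: [0.702, -0.081, 0.081, -0.702]
force: [0.1, 0.4, -1.8]
finger_gap: 0.0092
```

Request:
arm_command:
  motion:
    - [[-11,0,33.9,0,-0.0074,0],[-10.8,0,34,0,-0.0074,0],[-10.5,0,34.1,0,-0.0074,0],[-10.3,0,34.2,0,-0.0074,0],[-10,0,34.2,0,-0.0074,0]]

```text
time_s: 7.12
tool_pos: [0.5291, 0.0511, 0.3695]
tool_rot: [0.704, -0.068, 0.068, -0.704]
force: [-0.0, 0.2, -1.3]
finger_gap: 0.0091
```

Request:
arm_command:
  motion:
    - [[0,0,0,0,0,0],[0,0,0,0,0,0],[0,0,0,0,0,0],[0,0,0,0,0,0],[0,0,0,0,0,0]]

```text
time_s: 7.75
tool_pos: [0.5296, 0.0495, 0.3692]
tool_rot: [0.704, -0.068, 0.068, -0.704]
force: [-0.1, -0.2, -0.6]
finger_gap: 0.0093
```

```bash
python3 - <<'E'
from h import *
p=r.read_camera("wrist"); w=pts(p); cv2.imwrite("pics/w2.png",p["image"]); print(p["position"],r.observe()["tool_pos"])
for q in("dock","lever_left","board","slot"):
  for d in r.trace(q,p):
    m=cv2.erode(d["pixels"].astype(np.uint8),np.ones((3,3)))>0
    x=w[m]; x=x[~np.isnan(x[:,0])]; print(q,d["confidence"],d["bbox"],len(x),np.percentile(x,[1,99],axis=0).round(3).tolist())
    if q=="dock":
        y=x[(x[:,2]>.0625)&(x[:,2]<.067)]; rect(y,"block"); rect(x[(x[:,2]>.02)&(x[:,2]<.028)],"plinth")
    if q[0]=="l": 
        y=x[x[:,2]>.07]; rect(y,q); t=y[y[:,2]>np.percentile(y[:,2],90)]; print(t.mean(0).round(4))
E
```

```text
[0.5433187  0.12264073 0.3373022 ] [0.52960307 0.04962315 0.36919854]
dock 0.86 [216.6, 0.0, 421.6, 264.3] 32728 [[0.47, 0.062, 0.01], [0.615, 0.208, 0.095]]
block 6326 c [542.2 144.9] size [99.4 40.1] ang 78.58
plinth 19628 c [541.6 140. ] size [137.4 149.2] ang 78.87
dock 0.84 [0.0, 1.0, 109.2, 161.3] 15200 [[0.283, 0.144, 0.004], [0.38, 0.252, 0.043]]
block 0 c [0. 0.] size [0. 0.] ang 0.0
plinth 9979 c [333.4 194.1] size [127.2  67.6] ang 64.03
dock 0.64 [546.3, 383.5, 639.6, 462.0] 2292 [[0.722, -0.217, 0.002], [0.778, -0.188, 0.081]]
block 58 c [ 754.7 -206.1] size [ 3.2 18. ] ang 71.98
plinth 232 c [ 749.2 -204.1] size [37.4 12.1] ang 0.12
lever_left 0.6 [304.8, 0.0, 330.6, 10.8] 198 [[0.545, 0.183, 0.07], [0.558, 0.195, 0.093]]
lever_left 197 c [550.9 188.7] size [10.5 13.4] ang 78.32
[0.5505 0.1854 0.0922]
board 0.93 [308.3, 208.2, 339.7, 396.9] 4571 [[0.523, 0.036, 0.164], [0.539, 0.084, 0.229]]
board 0.54 [543.8, 387.4, 640.0, 462.9] 2422 [[0.721, -0.218, 0.001], [0.778, -0.188, 0.083]]
slot 0.87 [0.0, 0.0, 108.4, 163.8] 15074 [[0.283, 0.145, 0.004], [0.38, 0.252, 0.043]]
slot 0.84 [218.0, 0.0, 420.3, 260.6] 32907 [[0.47, 0.062, 0.01], [0.615, 0.208, 0.095]]
```

View pics/w2.png

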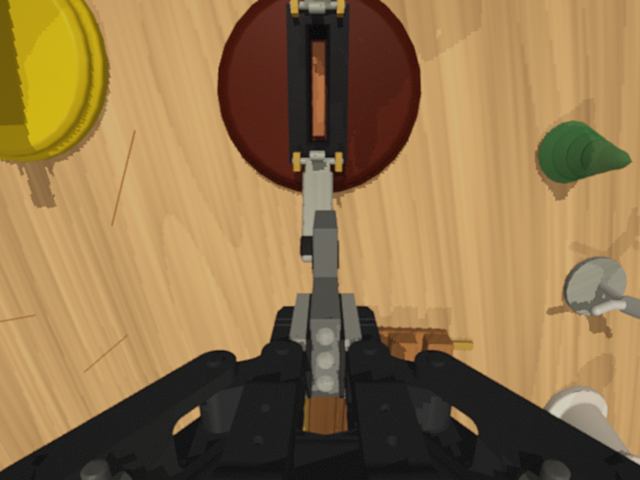

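```bash
python3 - <<'E'
from h import *
p=r.read_camera("wrist"); w=pts(p)
m=[d for d in r.trace("board",p)][0]["pixels"]; x=w[m]; x=x[~np.isnan(x[:,0])]
h=np.histogram(x[:,2],np.arange(.14,.24,.004)); print([(round(float(b),3),int(a)) for a,b in zip(*h) if a>30])
for lo,hi in((.221,.227),(.2275,.234),(.184,.192),(.178,.186)):
    y=x[(x[:,2]>lo)&(x[:,2]<hi)]; len(y)>9 and rect(y,f"{lo} z{np.median(y[:,2]):.4f}")
m=[d for d in r.trace("dock",p)][0]["pixels"]; b=w[...,2]
# slot: hole pixels inside block
d=m&(b<.06)&(np.hypot(w[...,0]-.542,w[...,1]-.145)<.04)&(abs((w[...,0]-.542)*np.cos(-.2)+(w[...,1]-.145)*np.sin(-.2))<.012)
v=np.argwhere(d); print("slot px",v.min(0),v.max(0),np.median(b[d]))
o=r.observe(); T=R.from_quat(o["tool_rot"]).as_matrix(); print(T.round(4),o["tool_pos"], "yaw",np.degrees(np.arctan2(T[1,0],T[0,0])))
# slot centre from outline at z=.065 : rays of slot-hole pixels intersected with mouth plane
c=np.array(p["position"]); s=(.065-c[2])/(w[d][:,2]-c[2]); rect(c+(w[d]-c)*s[:,None],"slot mouth")
E
```

```text
[(0.16, 42), (0.164, 49), (0.168, 42), (0.172, 51), (0.176, 55), (0.18, 63), (0.184, 120), (0.188, 1268), (0.192, 115), (0.196, 97), (0.2, 122), (0.204, 116), (0.208, 141), (0.212, 144), (0.216, 154), (0.22, 183), (0.224, 1771), (0.228, 454)]
0.221 z0.2263 1432 c [528.5  49.5] size [31.3  9.7] ang 78.81
0.2275 z0.2285 631 c [529.1  50.2] size [28.5  9.1] ang 80.03
0.184 z0.1904 1388 c [533.3  73.7] size [21.1 11.1] ang 78.69
0.178 z0.1823 123 c [534.4  80. ] size [ 8.5 11.2] ang 80.29
slot px [ 29 309] [142 330] 0.036465993237795646
[[ 9.816e-01  1.000e-04  1.908e-01]
 [-1.908e-01 -0.000e+00  9.816e-01]
 [ 1.000e-04 -1.000e+00 -0.000e+00]] [0.52955744 0.05006528 0.36922841] yaw -10.99857884217456
slot mouth 1932 c [543.6 144.8] size [70.4 13.6] ang 79.14
```

```bash
python3 - <<'E'
from h import *
rows([.5436,.145,.2925+.04],Rdown(-11.2,0),5)
E
```

```text
rot total deg [0.  0.2 0. ]
[[-0.9, 7.3, 19.2, 0.0, 0.0007, 0.0], [-0.9, 7.3, 19.2, 0.0, 0.0007, 0.0], [-0.9, 7.3, 19.2, 0.0, 0.0007, 0.0], [-0.9, 7.3, 19.2, 0.0, 0.0007, 0.0], [-0.9, 7.3, 19.2, 0.0, 0.0007, 0.0]]
```

Request:
arm_command:
  motion:
    - [[-0.9,0,19.2,0,0.0007,0],[-0.9,0,19.2,0,0.0007,0],[-0.9,4,19.2,0,0.0007,0],[-0.9,14,19.2,0,0.0007,0],[-0.9,18,19.2,0,0.0007,0]]

```text
time_s: 8.78
tool_pos: [0.5437, 0.1474, 0.3329]
tool_rot: [-0.704, 0.068, -0.069, 0.704]
force: [0.2, -0.4, -0.7]
finger_gap: 0.009
```

Request:
arm_command:
  motion:
    - [[0,8,0,0,0,0],[0,8,0,0,0,0],[0,8,0,0,0,0],[0,8,0,0,0,0],[0,6,0,0,0,0]]

```text
time_s: 9.4
tool_pos: [0.5436, 0.1447, 0.2948]
tool_rot: [0.704, -0.069, 0.069, -0.704]
force: [-0.5, 0.0, -0.6]
finger_gap: 0.0092
```

```bash
python3 - <<'E'
from h import *
o=r.observe(); T=R.from_quat(o["tool_rot"]).as_matrix(); print(o["tool_pos"],o["force"],np.degrees(np.arctan2(T[1,0],T[0,0])))
p=r.read_camera("scene"); cv2.imwrite("pics/s2.png",cv2.resize(p["image"][180:340,280:440],None,fx=3.7,fy=3.7,interpolation=cv2.INTER_CUBIC))
rows([.5436,.145,.2925],Rdown(-11.2,0),5)
E
```

```text
[0.54361848 0.14466027 0.29483688] [-0.50814931  0.01412872 -0.57662548] -11.246365239194722
rot total deg [ 0.  -0.  -0.1]
[[0.0, 0.3, 0.1, 0.0001, -0.0001, -0.0002], [0.0, 0.3, 0.1, 0.0001, -0.0001, -0.0002], [0.0, 0.3, 0.1, 0.0001, -0.0001, -0.0002], [0.0, 0.3, 0.1, 0.0001, -0.0001, -0.0002], [0.0, 0.3, 0.1, 0.0001, -0.0001, -0.0002]]
```

View pics/s2.png

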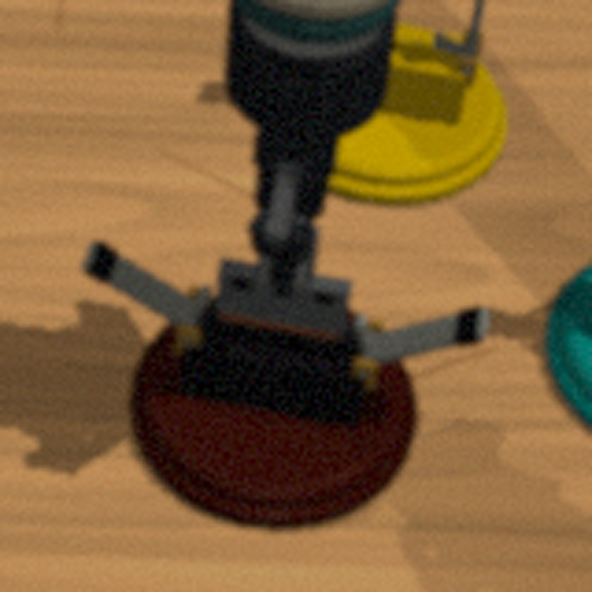

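Request:
arm_command:
  motion:
    - [[0,4,0,0,0,0],[0,4,0,0,0,0],[0,3,0,0,0,0],[0,3,0,0,0,0],[0,2,0,0,0,0]]

```text
time_s: 10.07
tool_pos: [0.5436, 0.1451, 0.279]
tool_rot: [0.704, -0.069, 0.069, -0.704]
force: [-0.1, -1.1, -1.4]
finger_gap: 0.0092
```

Request:
arm_command:
  motion:
    - [[0,2,0,0,0,0],[0,2,0,0,0,0],[0,2,0,0,0,0],[0,1,0,0,0,0],[0,0,0,0,0,0]]

```text
time_s: 10.7
tool_pos: [0.5436, 0.1451, 0.2722]
tool_rot: [0.704, -0.069, 0.069, -0.704]
force: [-0.0, -0.4, -0.9]
finger_gap: 0.0089
```

Request:
arm_command:
  motion:
    - [[0,2,0,0,0,0],[0,2,0,0,0,0],[0,2,0,0,0,0],[0,2,0,0,0,0],[0,0,0,0,0,0]]

```text
time_s: 11.32
tool_pos: [0.5435, 0.1451, 0.264]
tool_rot: [0.704, -0.069, 0.069, -0.704]
force: [0.5, 0.5, -1.3]
finger_gap: 0.0092
```

Request:
arm_command:
  motion:
    - [[0,2,0,0,0,0],[0,2,0,0,0,0],[0,2,0,0,0,0],[0,2,0,0,0,0],[0,0,0,0,0,0]]

```text
time_s: 11.95
tool_pos: [0.5435, 0.1451, 0.256]
tool_rot: [0.704, -0.069, 0.069, -0.704]
force: [0.0, -0.5, -0.0]
finger_gap: 0.0092
```

Request:
arm_command:
  motion:
    - [[0,1,0,0,0,0],[0,1,0,0,0,0],[0,0,0,0,0,0],[0,0,0,0,0,0],[0,0,0,0,0,0]]

```text
time_s: 12.58
tool_pos: [0.5437, 0.1452, 0.2544]
tool_rot: [-0.704, 0.069, -0.069, 0.704]
force: [-0.2, -0.5, 3.2]
finger_gap: 0.0092
```

Request:
arm_command:
  motion:
    - [[0,0,0,0,0,0],[0,0,0,0,0,0],[0,0,0,0,0,0],[0,0,0,0,0,0],[0,0,0,0,0,0]]
  gripper: 50

```text
time_s: 13.2
tool_pos: [0.5436, 0.1451, 0.2542]
tool_rot: [-0.704, 0.069, -0.069, 0.704]
force: [-0.6, -0.3, -0.9]
finger_gap: 0.05
```

Request:
arm_command:
  motion:
    - [[0,-10,0,0,0,0],[0,-25,0,0,0,0],[0,-30,0,0,0,0],[0,-35,0,0,0,0],[0,-20,0,0,0,0]]

```text
time_s: 13.82
tool_pos: [0.5439, 0.1453, 0.3768]
tool_rot: [-0.703, 0.068, -0.07, 0.704]
force: [0.3, -0.5, 0.1]
finger_gap: 0.0499
```

Request:
arm_command:
  motion:
    - [[0,0,0,0,0,0],[0,0,0,0,0,0],[0,0,0,0,0,0],[0,0,0,0,0,0],[0,0,0,0,0,0]]
  gripper: 0

```text
time_s: 14.45
tool_pos: [0.5435, 0.1452, 0.3738]
tool_rot: [0.704, -0.069, 0.069, -0.704]
force: [0.2, -0.1, -0.4]
finger_gap: -0.0003
```

```bash
cat >chk.py <<'E'
from h import *
import sys
for n in("top","scene"):
    p=r.read_camera(n); w=pts(p); cv2.imwrite(f"pics/{sys.argv[1]}_{n}.png",p["image"])
    for q in("board","lever_left","lever_right"):
        for d in r.trace(q,p):
            x=w[d["pixels"]]; x=x[~np.isnan(x[:,0])]
            if len(x)==0 or np.hypot(*(np.median(x,0)[:2]-[.543,.145]))>.13: continue
            hi=np.percentile(x[:,2],97); t=x[x[:,2]>hi-.008]
            print(n,q,round(d["confidence"],2),"ztop %.4f"%hi,"top mean",t.mean(0).round(4)); q=="board" and rect(t,"")
E
python3 chk.py c1
```

```text
top board 0.3 ztop 0.1107 top mean [0.5541 0.2336 0.1489]
 73 c [510.4 188.3] size [167.9  22.4] ang 44.69
top lever_left 0.65 ztop 0.1113 top mean [0.562  0.2412 0.1076]
scene board 0.63 ztop 0.1140 top mean [0.5471 0.1447 0.1116]
 91 c [546.3 144.6] size [29.5 11.6] ang 82.84
scene lever_left 0.81 ztop 0.1078 top mean [0.5666 0.2399 0.105 ]
scene lever_right 0.6 ztop 0.1059 top mean [0.5268 0.0472 0.1027]
```

Request:
arm_command:
  motion:
    - [[0,0,25,0,0,0],[0,0,30,0,0,0],[0,0,36,0,0,0],[0,0,28,0,0,0],[0,5,12,0,0,0]]

```text
time_s: 15.48
tool_pos: [0.5689, 0.2756, 0.3693]
tool_rot: [-0.703, 0.068, -0.068, 0.704]
force: [0.0, -1.2, 0.3]
finger_gap: 0.0001
```

Request:
arm_command:
  motion:
    - [[0,25,0,0,0,0],[0,30,0,0,0,0],[0,30,0,0,0,0],[0,18,0,0,0,0],[0,8,0,0,0,0]]

```text
time_s: 16.1
tool_pos: [0.569, 0.273, 0.2572]
tool_rot: [0.704, -0.07, 0.069, -0.703]
force: [-0.9, 0.8, 1.1]
finger_gap: 0.0001
```

Request:
arm_command:
  motion:
    - [[0,0,-1,0,0,0],[0,0,-2,0,0,0],[0,0,-2,0,0,0],[0,0,-2,0,0,0],[0,0,-2,0,0,0]]

```text
time_s: 16.73
tool_pos: [0.5673, 0.2646, 0.2585]
tool_rot: [-0.704, 0.069, -0.069, 0.704]
force: [0.1, -0.0, 0.7]
finger_gap: 0.0001
```

Request:
arm_command:
  motion:
    - [[0,0,-2,0,0,0],[0,0,-2,0,0,0],[0,0,-2,0,0,0],[0,0,-2,0,0,0],[0,0,-2,0,0,0]]

```text
time_s: 17.35
tool_pos: [0.5658, 0.2586, 0.2596]
tool_rot: [-0.701, 0.067, -0.07, 0.707]
force: [1.7, 9.3, 3.3]
finger_gap: -0.0
```

Request:
arm_command:
  motion:
    - [[0,-4,-1.5,0,0,0],[0,-3.7,-3,0,0,0],[0,-3.5,-3.4,0,0,0],[0,-3.2,-3.6,0,0,0],[0,-3,-3.9,0,0,0]]

```text
time_s: 17.98
tool_pos: [0.5626, 0.2426, 0.2771]
tool_rot: [-0.702, 0.067, -0.069, 0.706]
force: [0.4, 6.9, 4.2]
finger_gap: 0.0003
```

Request:
arm_command:
  motion:
    - [[0,-4,-2.5,0,0,0],[0,-3.5,-3,0,0,0],[0,-3,-3.2,0,0,0],[0,-2.5,-3,0,0,0],[0,-2.5,-2,0,0,0]]

```text
time_s: 18.6
tool_pos: [0.5596, 0.226, 0.291]
tool_rot: [0.704, -0.069, 0.069, -0.704]
force: [1.1, 2.4, -2.2]
finger_gap: -0.0003
```

```bash
python3 - <<'E'
from h import *
p=r.read_camera("scene"); cv2.imwrite("pics/s3.png",cv2.resize(p["image"][180:340,290:450],None,fx=3.7,fy=3.7,interpolation=cv2.INTER_CUBIC))
o=r.observe();print(o["force"],o["tool_pos"])
E
```

```text
[-1.22183612  0.9042134  -0.33595434] [0.55963564 0.22584909 0.29136917]
```

View pics/s3.png

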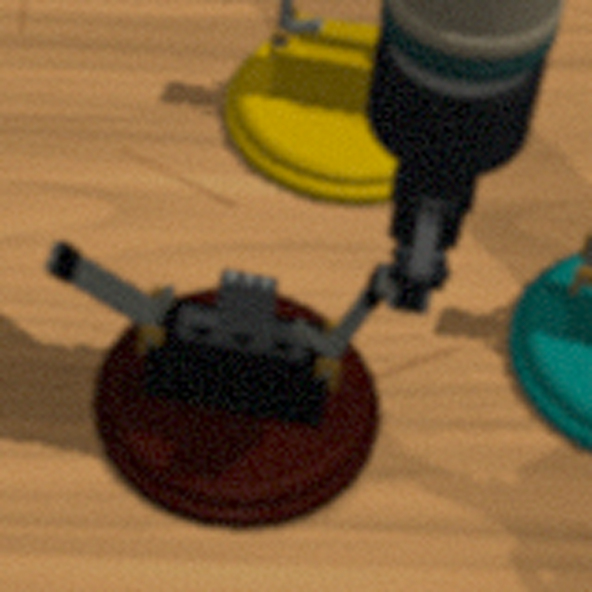

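Request:
arm_command:
  motion:
    - [[0,-1.5,-1.5,0,0,0],[0,-1.2,-1.5,0,0,0],[0,-1,-1.5,0,0,0],[0,-0.5,-1.5,0,0,0],[0,0,-1.5,0,0,0]]

```text
time_s: 19.27
tool_pos: [0.5582, 0.2193, 0.2955]
tool_rot: [-0.704, 0.069, -0.069, 0.704]
force: [-0.4, 3.5, -0.5]
finger_gap: 0.0001
```

Request:
arm_command:
  motion:
    - [[0,0,-1.5,0,0,0],[0,0,-1.5,0,0,0],[0,0,-1.5,0,0,0],[0,0,-1,0,0,0],[0,0,0,0,0,0]]

```text
time_s: 19.9
tool_pos: [0.5574, 0.2135, 0.2955]
tool_rot: [-0.704, 0.069, -0.069, 0.704]
force: [0.1, 2.2, 1.9]
finger_gap: -0.0003
```

Request:
arm_command:
  motion:
    - [[0,0,-1.2,0,0,0],[0,0,-1.2,0,0,0],[0,0,-1.2,0,0,0],[0,0,-1.2,0,0,0],[0,0,0,0,0,0]]

```text
time_s: 20.52
tool_pos: [0.5563, 0.2086, 0.2953]
tool_rot: [0.704, -0.069, 0.069, -0.704]
force: [1.5, 3.5, 3.0]
finger_gap: -0.0001
```

Request:
arm_command:
  motion:
    - [[0,0,-1,0,0,0],[0,0,-1,0,0,0],[0,0,-1,0,0,0],[0,0,-1,0,0,0],[0,0,0,0,0,0]]

```text
time_s: 21.15
tool_pos: [0.5555, 0.2051, 0.2954]
tool_rot: [-0.704, 0.069, -0.069, 0.704]
force: [2.8, 3.5, 2.9]
finger_gap: 0.0004
```

Request:
arm_command:
  motion:
    - [[0,0,-1,0,0,0],[0,0,-1,0,0,0],[0,0,-1,0,0,0],[0,0,-1,0,0,0],[0,0,0,0,0,0]]

```text
time_s: 21.78
tool_pos: [0.5547, 0.2009, 0.2953]
tool_rot: [0.704, -0.069, 0.069, -0.704]
force: [0.9, 3.3, 2.8]
finger_gap: -0.0004
```

Request:
arm_command:
  motion:
    - [[0,0,-0.8,0,0,0],[0,0,-0.8,0,0,0],[0,0,-0.8,0,0,0],[0,0,-0.8,0,0,0],[0,0,0,0,0,0]]

```text
time_s: 22.4
tool_pos: [0.5541, 0.1978, 0.2952]
tool_rot: [0.704, -0.069, 0.069, -0.704]
force: [2.3, 3.3, 2.0]
finger_gap: 0.0001
```

Request:
arm_command:
  motion:
    - [[0,0,-0.7,0,0,0],[0,0,-0.7,0,0,0],[0,0,-0.7,0,0,0],[0,0,-0.7,0,0,0],[0,0,0,0,0,0]]

```text
time_s: 23.02
tool_pos: [0.5535, 0.1951, 0.295]
tool_rot: [0.704, -0.069, 0.069, -0.704]
force: [3.6, 4.2, -0.9]
finger_gap: -0.0
```

```bash
python3 chk.py c2; python3 - <<'E'
from h import *
p=cv2.imread("pics/c2_scene.png"); cv2.imwrite("pics/s4.png",cv2.resize(p[180:340,290:450],None,fx=3.7,fy=3.7,interpolation=cv2.INTER_CUBIC))
E
```

```text
scene board 0.56 ztop 0.1044 top mean [0.5471 0.1448 0.1021]
 87 c [545.2 145. ] size [29.3 12.7] ang 80.9
scene lever_left 0.7 ztop 0.1360 top mean [0.5586 0.1787 0.1353]
scene lever_right 0.78 ztop 0.1060 top mean [0.527  0.0472 0.1027]
```

View pics/s4.png

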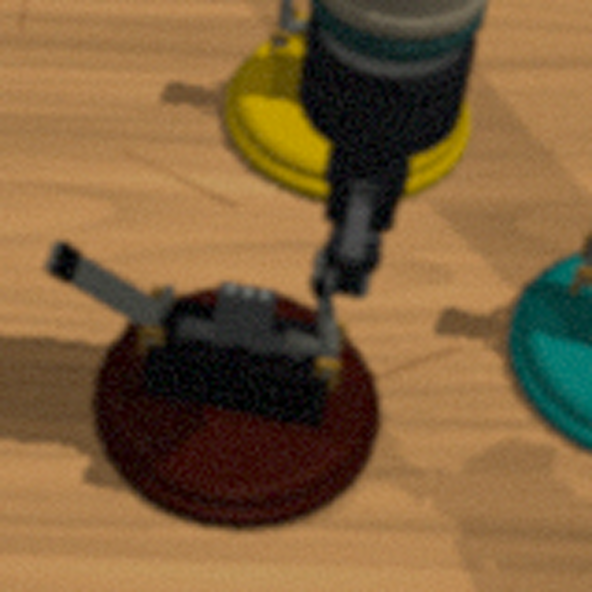

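Request:
arm_command:
  motion:
    - [[0,0,-0.5,0,0,0],[0,0,-0.5,0,0,0],[0,0,-0.5,0,0,0],[0,0,-0.5,0,0,0],[0,0,0,0,0,0]]

```text
time_s: 24.05
tool_pos: [0.553, 0.1941, 0.2953]
tool_rot: [-0.703, 0.069, -0.069, 0.704]
force: [3.1, 4.9, -3.1]
finger_gap: 0.0
```

Request:
arm_command:
  motion:
    - [[0,0,-0.5,0,0,0],[0,0,-0.5,0,0,0],[0,0,-0.5,0,0,0],[0,0,0,0,0,0],[0,0,0,0,0,0]]

```text
time_s: 24.68
tool_pos: [0.5528, 0.1934, 0.2953]
tool_rot: [-0.703, 0.068, -0.069, 0.705]
force: [3.5, 7.6, -3.1]
finger_gap: 0.0002
```

Request:
arm_command:
  motion:
    - [[0,0,-0.5,0,0,0],[0,0,-0.5,0,0,0],[0,0,0,0,0,0],[0,0,0,0,0,0],[0,0,0,0,0,0]]

```text
time_s: 25.3
tool_pos: [0.5527, 0.193, 0.2954]
tool_rot: [-0.702, 0.068, -0.069, 0.705]
force: [3.2, 9.1, -3.6]
finger_gap: 0.0002
```

Request:
arm_command:
  motion:
    - [[0,0,-0.5,0,0,0],[0,0,-0.3,0,0,0],[0,0,0,0,0,0],[0,0,0,0,0,0],[0,0,0,0,0,0]]

```text
time_s: 25.92
tool_pos: [0.5525, 0.1927, 0.2953]
tool_rot: [-0.702, 0.068, -0.069, 0.706]
force: [3.9, 9.4, -5.5]
finger_gap: -0.0002
```

Request:
arm_command:
  motion:
    - [[0,0,-0.5,0,0,0],[0,0,-0.4,0,0,0],[0,0,0,0,0,0],[0,0,0,0,0,0],[0,0,0,0,0,0]]

```text
time_s: 26.55
tool_pos: [0.5524, 0.1923, 0.2954]
tool_rot: [-0.702, 0.068, -0.069, 0.706]
force: [3.8, 10.2, -4.8]
finger_gap: 0.0001
```

Request:
arm_command:
  motion:
    - [[0,0,4,0,0,0],[0,0,16,0,0,0],[0,-25,0,0,0,0],[0,-25,0,0,0,0],[0,0,-20,0,0,0]]

```text
time_s: 27.18
tool_pos: [0.5522, 0.1902, 0.3467]
tool_rot: [-0.703, 0.068, -0.069, 0.704]
force: [-0.3, -0.5, 0.0]
finger_gap: 0.0003
```

Request:
arm_command:
  motion:
    - [[0,0,-40,0,0,0],[0,0,-45,0,0,0],[0,0,-45,0,0,0],[0,0,-34,0,0,0],[0,0,-15,0,0,0]]

```text
time_s: 27.8
tool_pos: [0.516, 0.0102, 0.3442]
tool_rot: [0.704, -0.072, 0.069, -0.703]
force: [0.4, -1.1, 0.9]
finger_gap: -0.0003
```

```bash
python3 chk.py c3; python3 - <<'E'
from h import *
o=r.observe(); d=Rdown(-11.2).as_matrix(); print((np.array(o["tool_pos"])-[.5436,.145,0])@d*1000, o["force"])
rows([.5436-.131*.194,.145-.131*.981,.345],Rdown(-11.2),5)
E
```

```text
top board 0.64 ztop 0.1070 top mean [0.5432 0.1442 0.1045]
 61 c [543.5 144.4] size [29.7  9.8] ang 78.05
top lever_left 0.42 ztop 0.1394 top mean [0.5485 0.1793 0.1361]
top lever_right 0.7 ztop 0.1072 top mean [0.5247 0.0478 0.1046]
scene board 0.55 ztop 0.1037 top mean [0.547  0.1445 0.1012]
 98 c [545.5 144.4] size [30.  13.3] ang 77.8
scene lever_left 0.54 ztop 0.1362 top mean [0.5538 0.1791 0.1337]
scene lever_left 0.15 ztop 0.1038 top mean [0.547  0.1445 0.1012]
scene lever_right 0.62 ztop 0.1057 top mean [0.5268 0.0471 0.1027]
[-1.71180975e-01 -3.45271076e+02 -1.32534480e+02] [-0.22934111  0.30849495 -0.37317573]
rot total deg [-0.   0.1 -0. ]
[[0.0, 0.1, 0.3, -0.0001, 0.0005, -0.0], [0.0, 0.1, 0.3, -0.0001, 0.0005, -0.0], [0.0, 0.1, 0.3, -0.0001, 0.0005, -0.0], [0.0, 0.1, 0.3, -0.0001, 0.0005, -0.0], [0.0, 0.1, 0.3, -0.0001, 0.0005, -0.0]]
```

Request:
arm_command:
  motion:
    - [[0,20,0,0,0,0],[0,25,0,0,0,0],[0,25,2,0,0,0],[0,12,5,0,0,0],[0,5,4,0,0,0]]

```text
time_s: 28.82
tool_pos: [0.5198, 0.0254, 0.2579]
tool_rot: [-0.704, 0.069, -0.068, 0.704]
force: [0.4, -0.3, -0.0]
finger_gap: -0.0001
```

Request:
arm_command:
  motion:
    - [[0,0,2,0,0,0],[0,-2,2.5,0,0,0],[0,-4,3,0,0,0],[0,-4,3,0,0,0],[0,-4,3,0,0,0]]

```text
time_s: 29.45
tool_pos: [0.5223, 0.0373, 0.2729]
tool_rot: [0.704, -0.069, 0.069, -0.704]
force: [-0.4, -3.0, -1.1]
finger_gap: -0.0001
```

Request:
arm_command:
  motion:
    - [[0,-4,3,0,0,0],[0,-4,3.2,0,0,0],[0,-3.7,3.4,0,0,0],[0,-3.5,3.6,0,0,0],[0,-3,3.6,0,0,0]]

```text
time_s: 30.08
tool_pos: [0.5255, 0.0544, 0.2907]
tool_rot: [-0.704, 0.069, -0.069, 0.704]
force: [-0.1, -1.2, -1.3]
finger_gap: -0.0002
```

Request:
arm_command:
  motion:
    - [[0,-0.5,2.5,0,0,0],[0,-0.5,2.5,0,0,0],[0,-0.5,2.5,0,0,0],[0,-1,2.5,0,0,0],[0,-1,2,0,0,0]]

```text
time_s: 30.7
tool_pos: [0.5281, 0.0663, 0.2941]
tool_rot: [-0.704, 0.069, -0.069, 0.704]
force: [-0.7, -2.9, 1.6]
finger_gap: -0.0003
```

Request:
arm_command:
  motion:
    - [[0,-0.5,2,0,0,0],[0,0,2,0,0,0],[0,0,2,0,0,0],[0,0,2,0,0,0],[0,0,2,0,0,0]]

```text
time_s: 31.32
tool_pos: [0.5299, 0.0759, 0.2945]
tool_rot: [-0.704, 0.069, -0.069, 0.704]
force: [0.0, -2.6, 2.1]
finger_gap: -0.0
```

Request:
arm_command:
  motion:
    - [[0,0,1.3,0,0,0],[0,0,1.3,0,0,0],[0,0,1.3,0,0,0],[0,0,1.3,0,0,0],[0,0,1,0,0,0]]

```text
time_s: 31.95
tool_pos: [0.531, 0.0819, 0.2945]
tool_rot: [-0.704, 0.069, -0.069, 0.704]
force: [-0.3, -2.9, 2.1]
finger_gap: -0.0001
```

Request:
arm_command:
  motion:
    - [[0,0,1.2,0,0,0],[0,0,1.2,0,0,0],[0,0,1.2,0,0,0],[0,0,1.2,0,0,0],[0,0,0.5,0,0,0]]

```text
time_s: 32.58
tool_pos: [0.5321, 0.087, 0.2945]
tool_rot: [0.704, -0.069, 0.069, -0.704]
force: [-1.3, -2.3, 3.1]
finger_gap: -0.0
```

Request:
arm_command:
  motion:
    - [[0,0,0.7,0,0,0],[0,0,0.7,0,0,0],[0,0,0.6,0,0,0],[0,0,0.6,0,0,0],[0,0,0,0,0,0]]

```text
time_s: 33.2
tool_pos: [0.5326, 0.0896, 0.2945]
tool_rot: [-0.704, 0.069, -0.069, 0.704]
force: [-0.1, -2.3, 1.7]
finger_gap: 0.0002
```

Request:
arm_command:
  motion:
    - [[0,0,0.6,0,0,0],[0,0,0.6,0,0,0],[0,0,0.6,0,0,0],[0,0,0.6,0,0,0],[0,0,0,0,0,0]]

```text
time_s: 33.83
tool_pos: [0.533, 0.0919, 0.2944]
tool_rot: [-0.704, 0.069, -0.069, 0.704]
force: [-0.1, -1.4, 0.6]
finger_gap: -0.0002
```

Request:
arm_command:
  motion:
    - [[0,0,0.5,0,0,0],[0,0,0.5,0,0,0],[0,0,0.5,0,0,0],[0,0,0.5,0,0,0],[0,0,0,0,0,0]]

```text
time_s: 34.45
tool_pos: [0.5334, 0.0938, 0.2944]
tool_rot: [0.704, -0.069, 0.069, -0.704]
force: [0.0, -2.8, -1.9]
finger_gap: -0.0004
```

Request:
arm_command:
  motion:
    - [[0,0,0.5,0,0,0],[0,0,0.5,0,0,0],[0,0,0.5,0,0,0],[0,0,0,0,0,0],[0,0,0,0,0,0]]

```text
time_s: 35.08
tool_pos: [0.5337, 0.0954, 0.2945]
tool_rot: [-0.704, 0.069, -0.069, 0.704]
force: [-0.7, -2.3, -1.0]
finger_gap: -0.0002
```

Request:
arm_command:
  motion:
    - [[0,0,0.5,0,0,0],[0,0,0.5,0,0,0],[0,0,0.5,0,0,0],[0,0,0,0,0,0],[0,0,0,0,0,0]]

```text
time_s: 35.7
tool_pos: [0.5339, 0.0963, 0.2944]
tool_rot: [0.704, -0.069, 0.069, -0.703]
force: [-0.8, -5.0, -1.3]
finger_gap: -0.0001
```

Force is rising at the stop (u≈-49.6, like the left).

Request:
arm_command:
  motion:
    - [[0,0,0.5,0,0,0],[0,0,0.5,0,0,0],[0,0,0.5,0,0,0],[0,0,0,0,0,0],[0,0,0,0,0,0]]

```text
time_s: 36.33
tool_pos: [0.5341, 0.097, 0.2944]
tool_rot: [0.704, -0.07, 0.069, -0.703]
force: [-0.6, -6.6, -0.7]
finger_gap: 0.0
```

Request:
arm_command:
  motion:
    - [[0,0,0.5,0,0,0],[0,0,0.5,0,0,0],[0,0,0,0,0,0],[0,0,0,0,0,0],[0,0,0,0,0,0]]

```text
time_s: 36.95
tool_pos: [0.5342, 0.0974, 0.2944]
tool_rot: [0.705, -0.07, 0.069, -0.703]
force: [-1.3, -7.9, 0.4]
finger_gap: 0.0
```

Request:
arm_command:
  motion:
    - [[0,0,0.5,0,0,0],[0,0,0.5,0,0,0],[0,0,0.5,0,0,0],[0,0,0,0,0,0],[0,0,0,0,0,0]]

```text
time_s: 37.58
tool_pos: [0.5344, 0.0981, 0.2943]
tool_rot: [0.705, -0.07, 0.069, -0.702]
force: [-1.5, -8.5, 0.6]
finger_gap: -0.0003
```

Request:
arm_command:
  motion:
    - [[0,0,0.5,0,0,0],[0,0,0.5,0,0,0],[0,0,0,0,0,0],[0,0,0,0,0,0],[0,0,0,0,0,0]]

```text
time_s: 38.2
tool_pos: [0.5345, 0.0985, 0.2943]
tool_rot: [0.706, -0.071, 0.069, -0.702]
force: [-2.9, -10.7, -0.2]
finger_gap: 0.0001
```

Request:
arm_command:
  motion:
    - [[0,0,0.5,0,0,0],[0,0,0.5,0,0,0],[0,0,0.4,0,0,0],[0,0,0,0,0,0],[0,0,0,0,0,0]]

```text
time_s: 38.83
tool_pos: [0.5347, 0.0991, 0.2942]
tool_rot: [0.706, -0.071, 0.069, -0.701]
force: [-2.2, -12.7, 2.1]
finger_gap: 0.0001
```

Request:
arm_command:
  motion:
    - [[0,0,-4,0,0,0],[0,0,-16,0,0,0],[0,-10,-5,0,0,0],[0,-25,0,0,0,0],[0,-25,0,0,0,0]]

```text
time_s: 39.45
tool_pos: [0.5307, 0.0791, 0.3561]
tool_rot: [-0.703, 0.068, -0.069, 0.704]
force: [0.6, -0.7, -0.1]
finger_gap: -0.0002
```

```bash
python3 chk.py c4; python3 - <<'E'
from h import *
o=r.observe(); print(o["tool_pos"],o["force"])
u=.075
rows([.5436+u*.194,.145+u*.981,.345],Rdown(-11.2),5)
E
```

```text
top board 0.43 ztop 0.1074 top mean [0.5425 0.1438 0.1047]
 52 c [543.3 144.3] size [29.6  9.9] ang 78.84
top lever_left 0.56 ztop 0.1390 top mean [0.5486 0.1791 0.1366]
scene board 0.52 ztop 0.1045 top mean [0.5469 0.1443 0.1018]
 86 c [545.3 144.5] size [30.4 12.8] ang 77.67
scene lever_left 0.62 ztop 0.1368 top mean [0.556  0.1788 0.1336]
scene lever_left 0.43 ztop 0.1183 top mean [0.5498 0.1485 0.1287]
scene lever_right 0.7 ztop 0.1363 top mean [0.5424 0.1102 0.134 ]
scene lever_right 0.23 ztop 0.1365 top mean [0.5545 0.1792 0.1334]
[0.5301251  0.07856855 0.35379956] [ 0.0092614   0.16590258 -0.54929698]
rot total deg [ 0.   0.  -0.1]
[[0.1, 1.8, 28.6, 0.0001, 0.0, -0.0003], [0.1, 1.8, 28.6, 0.0001, 0.0, -0.0003], [0.1, 1.8, 28.6, 0.0001, 0.0, -0.0003], [0.1, 1.8, 28.6, 0.0001, 0.0, -0.0003], [0.1, 1.8, 28.6, 0.0001, 0.0, -0.0003]]
```

Request:
arm_command:
  motion:
    - [[0,0,25,0,0,0],[0,0,35,0,0,0],[0,0,38,0,0,0],[0,0,30,0,0,0],[0,3,15,0,0,0]]

```text
time_s: 40.48
tool_pos: [0.558, 0.2208, 0.3509]
tool_rot: [-0.704, 0.068, -0.068, 0.704]
force: [-0.6, -0.8, -0.0]
finger_gap: 0.0
```

Request:
arm_command:
  motion:
    - [[0,10,0,0,0,0],[0,20,0,0,0,0],[0,18,0,0,0,0],[0,8,0,0,0,0],[0,0,-2,0,0,0]]

```text
time_s: 41.1
tool_pos: [0.5576, 0.2164, 0.2948]
tool_rot: [0.704, -0.07, 0.069, -0.703]
force: [0.3, -0.8, -0.6]
finger_gap: 0.0002
```

Request:
arm_command:
  motion:
    - [[0,0,-3,0,0,0],[0,0,-4,0,0,0],[0,0,-4,0,0,0],[0,0,-3,0,0,0],[0,0,-1.5,0,0,0]]

```text
time_s: 41.72
tool_pos: [0.5548, 0.2013, 0.2956]
tool_rot: [0.704, -0.069, 0.069, -0.704]
force: [0.9, 0.9, 0.6]
finger_gap: -0.0002
```

Request:
arm_command:
  motion:
    - [[0,0,-1.2,0,0,0],[0,0,-1.2,0,0,0],[0,0,-1,0,0,0],[0,0,-1,0,0,0],[0,0,0,0,0,0]]

```text
time_s: 42.35
tool_pos: [0.5539, 0.1972, 0.2955]
tool_rot: [0.704, -0.069, 0.069, -0.704]
force: [0.8, -0.4, -0.5]
finger_gap: 0.0002
```

Request:
arm_command:
  motion:
    - [[0,0,-0.7,0,0,0],[0,0,-0.7,0,0,0],[0,0,-0.6,0,0,0],[0,0,-0.6,0,0,0],[0,0,0,0,0,0]]

```text
time_s: 42.98
tool_pos: [0.5534, 0.1948, 0.2955]
tool_rot: [-0.704, 0.069, -0.069, 0.704]
force: [0.5, -0.8, -0.6]
finger_gap: -0.0002
```

Request:
arm_command:
  motion:
    - [[0,0,-0.5,0,0,0],[0,0,-0.5,0,0,0],[0,0,-0.5,0,0,0],[0,0,-0.5,0,0,0],[0,0,0,0,0,0]]

```text
time_s: 43.6
tool_pos: [0.5532, 0.194, 0.2957]
tool_rot: [-0.703, 0.068, -0.069, 0.705]
force: [0.8, 4.8, -2.9]
finger_gap: -0.0001
```

Request:
arm_command:
  motion:
    - [[0,0,-0.5,0,0,0],[0,0,-0.5,0,0,0],[0,0,-0.5,0,0,0],[0,0,0,0,0,0],[0,0,0,0,0,0]]

```text
time_s: 44.22
tool_pos: [0.553, 0.1933, 0.2957]
tool_rot: [-0.702, 0.068, -0.069, 0.705]
force: [1.7, 6.8, -2.7]
finger_gap: 0.0
```

Request:
arm_command:
  motion:
    - [[0,0,-0.5,0,0,0],[0,0,-0.5,0,0,0],[0,0,-0.5,0,0,0],[0,0,0,0,0,0],[0,0,0,0,0,0]]

```text
time_s: 44.85
tool_pos: [0.5527, 0.1927, 0.2957]
tool_rot: [-0.702, 0.068, -0.069, 0.706]
force: [1.9, 8.5, -5.0]
finger_gap: 0.0001
```

Request:
arm_command:
  motion:
    - [[0,0,-0.5,0,0,0],[0,0,-0.5,0,0,0],[0,0,-0.5,0,0,0],[0,0,0,0,0,0],[0,0,0,0,0,0]]

```text
time_s: 45.48
tool_pos: [0.5525, 0.192, 0.2958]
tool_rot: [-0.701, 0.067, -0.069, 0.706]
force: [2.8, 10.3, -5.5]
finger_gap: 0.0001
```

One more millimetre and a bit for margin, then retreat.

Request:
arm_command:
  motion:
    - [[0,0,-0.5,0,0,0],[0,0,-0.5,0,0,0],[0,0,-0.4,0,0,0],[0,0,0,0,0,0],[0,0,0,0,0,0]]

```text
time_s: 46.1
tool_pos: [0.5523, 0.1914, 0.2959]
tool_rot: [-0.701, 0.067, -0.069, 0.707]
force: [2.3, 11.7, -5.9]
finger_gap: -0.0003
```

Request:
arm_command:
  motion:
    - [[0,0,5,0,0,0],[0,0,18,0,0,0],[0,-10,8,0,0,0],[0,-30,0,0,0,0],[0,-35,0,0,0,0]]

```text
time_s: 46.72
tool_pos: [0.5577, 0.2174, 0.3714]
tool_rot: [0.704, -0.069, 0.069, -0.703]
force: [0.3, -0.4, 0.7]
finger_gap: 0.0001
```

Request:
arm_command:
  motion:
    - [[0,-30,10,0,0,0],[0,-20,10,0,0,0],[0,0,0,0,0,0],[0,0,0,0,0,0],[0,0,0,0,0,0]]

```text
time_s: 47.35
tool_pos: [0.5616, 0.2362, 0.4193]
tool_rot: [0.704, -0.07, 0.069, -0.703]
force: [0.1, 0.8, -0.4]
finger_gap: -0.0003
```

```bash
python3 chk.py c5; python3 - <<'E'
from h import *
p=cv2.imread("pics/c5_scene.png"); cv2.imwrite("pics/s5.png",cv2.resize(p[200:420,100:480],None,fx=2.1,fy=2.1,interpolation=cv2.INTER_CUBIC))
E
```

```text
top lever_right 0.4 ztop 0.1397 top mean [0.5344 0.1104 0.1358]
scene board 0.63 ztop 0.1044 top mean [0.547  0.1443 0.1016]
 92 c [545.9 144.3] size [29.9 12.5] ang 77.82
scene lever_left 0.68 ztop 0.1357 top mean [0.557  0.1784 0.1331]
scene lever_left 0.49 ztop 0.1042 top mean [0.547  0.1441 0.1016]
scene lever_right 0.69 ztop 0.1367 top mean [0.5417 0.1104 0.1342]
```

View pics/s5.png

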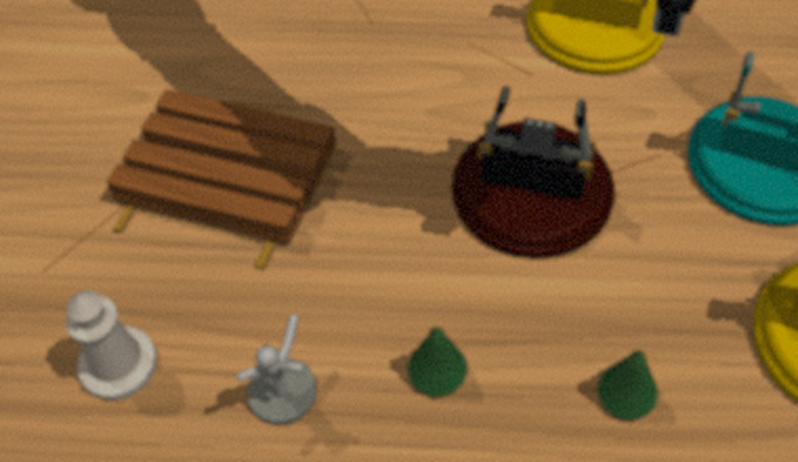

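```bash
python3 -c "
from h import *
print(r.observe()['time_s']); print(r.finish_job())"
```

```text
47.75
the job is handed in; nothing more can be done
None
```

I moved the board from the tray into the mahogany dock's slot while both levers were open, and it rested on the sprung contacts with its top at about 114 mm. I then pressed the left lever, the right lever, and the left again up to their hard stops. I handed the job in at 47.8 s with the gripper raised clear.

- **Board:** its top dropped to about 104–107 mm, so its underside sits at roughly 28–31 mm. It is centred within about 2 mm of the slot middle. The scene and top cameras disagreed by about 3 mm on both height and position, which is roughly the calibration error.
- **Levers:** both tilt about 0.2 rad inward and stayed there after release. The measured wrist force peaked at about 13 N on each lever, under the 20 N limit. When I re-pressed the left lever it was stiff at once at the same position, so it had held; I did not re-press the right one.
- **Figurines:** in the last picture they stand where they were.
- **Not confirmed:** the clamping force on each shoulder (over 3.5 N needed) could not be measured directly. In the final check the top camera did not detect the board or the left lever, so those rest on the scene camera alone.

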